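Swing the bench magnifier over the watch and bring it to rest

TASK

Swing the heavy magnifier on its free-running boom across the bench until its lens stands over the watch in the steel holder (lens centre within 30 mm of the watch centre, seen from above), and leave it standing still there by itself, untouched, for at least four seconds before you finish. Work it only by gentle nudges on the black rubber ring, which also serves for braking: do not grip or shove it hard, touch neither the white housing, the glass nor the beam, and never let the boom swing fast or run to its end stops. Leave the watch holder and everything else on the bench where it is.

Things in the scene. Friction and masses are not known exactly. Their poses are not given: they have to be found in the camera images.
- boom (a joint): Boom angle, rad, growing counter-clockwise from above; at 0 the boom points along the stand's -x. Starts at -1.1 to -0.85, the watch lies at a greater angle. Stops at -1.45 and 0.65: keep 0.05 away. Stay below 0.8 rad/s. Nominal inertia 0.35 kg m2 (hidden: 0.8 to 1.25 times), damping 0.017 N m s/rad, dry friction 0.0025 N m, no spring: it coasts for many seconds.
- stand: Fixed stand of the magnifier: round dark steel foot 170 mm across, 25 mm high, with a post 44 mm across. Origin at the underside of the foot on the boom's turning axis; z up. Its -x axis is the boom's direction at joint value 0.
- lens (a point): Centre of the round glass lens (100 mm across) in the magnifier head, 300 mm from the boom's turning axis, 150 mm above the bench. It moves with the boom.
- magnifier: Moving magnifier, not to be touched: white round head (120 mm across, 115 to 182 mm above the bench) round the lens, white beam 46 mm wide (132 to 168 mm above the bench) from head to post, dark counterweight (90 mm across) behind the post. 5.5 kg nominal; feels like 3.8 kg at the head. Origin on the turning axis at bench height; -x runs along the beam, head centre 300 mm out.
- bumper: Black rubber bumper ring round the head, 152 mm across (16 mm proud of the white rim), 120 to 165 mm above the bench, centred on the lens. The only part to push on, from either side, under 15 N. It is sprung on the head, sideways to the beam: 0.5 N/mm, 8 N s/m, 12 mm travel each way; the boom rebounds from it at 0.5 to 0.7 of its speed. Origin on the turning axis at bench height, axes as the beam.
- watch_holder: Loose round steel work holder with a round open watch movement (38 mm across, brass and yellow) on top; foot 72 mm across, total height 66 mm, 0.7 kg. Origin at the centre of its underside, below the watch centre. It stands 304 to 327 mm from the boom's axis, on the path of the lens, which passes 50 mm above it. Leave it in place.
- bell: Small yellow bell-shaped bench weight with a stem, 72 mm across, 85 mm high, loose; a bystander. Origin at the centre of its underside.
- parts_tray: White open parts tray with divisions, 130 x 170 x 30 mm, loose; a bystander. Origin at the centre of its underside.
- strap_watch: Wristwatch lying flat on its tan strap, 200 mm long, 10 mm high, loose; a bystander. Origin under its case.
- driver_a: Screwdriver with a blue handle, 150 mm, lying; a bystander. Origin at its underside.
- driver_b: Screwdriver with an orange handle, 150 mm, lying; a bystander. Origin at its underside.
- tweezers: Steel tweezers, 120 mm, lying; a bystander. Origin at the middle of the underside.
- screw_dish: Small open glass dish, 60 mm across, 30 mm high; a bystander. Origin at the centre of its underside.

How it is judged:
On the way:
1. the lens stands still over the watch, untouched, for 3 s (horizontal distance between lens and watch_holder below 0.035 m and velocity of joint boom between -0.05 and 0.05 rad/s and contact force between anything else and bumper below 0.1 N and contact force between anything else and magnifier below 0.1 N), for 3 s.
At the end, for the whole second after the job is handed in: The lens centre is within 35 mm of the watch holder's centre seen from above, the boom turns slower than 0.05 rad/s, and nothing touches the rubber ring or the magnifier; this has lasted 3 s and lasts through the second after the end (all of step 1).
It fails at once if the white housing, glass or beam of the magnifier is touched (contact force between anything else and magnifier above 1 N).
It fails at once if the rubber ring is gripped or shoved harder than 15 N (contact force between anything else and bumper above 15 N).
It fails at once if the boom swings faster than 0.8 rad/s or runs to an end stop (velocity of joint boom above 0.8 rad/s or velocity of joint boom below -0.8 rad/s or value of joint boom above 0.61 rad or value of joint boom below -1.41 rad).
It fails at once if the watch holder is shifted more than 10 mm (distance of watch_holder from where it was at the start of the episode above 0.01 m).
It fails at once if something else on the bench is shifted more than 30 mm (distance of any of bell, parts_tray, strap_watch, driver_a, driver_b, tweezers, screw_dish from where it was at the start of the episode above 0.03 m).
It also fails if it takes over 43 s, if anything falls off the work surface, if the arm or the gripper's body presses on something with over 40 N, if the wrist force passes 120 N, or if a joint passes its speed limit or range.

ROBOT

A 6-joint arm with a two-finger parallel gripper is mounted at the origin on the work surface. World frame = base frame: x ahead of the robot, y to its left, z up, the work surface at z = 0. Lengths are in m, angles in rad, forces in N, time in s.
With the tool pointing down it reaches from about 0.3 to 0.85 m from the base axis. Payload 4.2 kg.
Tool frame: the origin (TCP) lies midway between the tips of the shut fingers; the grasp point (between the pads) lies 19 mm behind it (ctrl.hold_point_z is the distance from the TCP to the grasp point, in m); z points along the fingers, y is the line along which they close (so a half turn about z gives the same grasp; the last joint's range is limited). The gripper opens to 91 mm and grips with 3 to 60 N. Pads are 32 mm wide; open, the fingers measure 118 mm over their backs; the gripper's body (76 mm by 178 mm) begins 60 mm behind the grasp point.
Start: joints at [-1.136, 0.32, 1.565, -0, 1.257, -0.02], TCP at [0.253, -0.517, 0.214] pointing down, gripper open.
Joint ranges: [-3.11, 3.11], [-0.84, 2.01], [0.21, 2.61], [-1.34, 4.49], [0.05, 2.63], [-2.56, 2.56]. Speed limits (rad/s): [2.57, 2.57, 3.14, 3.14, 3.14, 3.14].

INTERFACE

Orientations are given as [roll, pitch, yaw] about the fixed x, y, z axes, in that order (R = Rz(yaw) Ry(pitch) Rx(roll)).
In Python, from cell import ctrl, imaging, spotter gives the robot as it stands. The module is installed in compiled form; this text tells all that it offers.
- The arm moves only by the tool move_arm, never from a script. Its argument "moves" is text: rows parted by semicolons, each of 7 numbers parted by spaces: the opening, from 0 (shut) to 1 (fully open), then the shift along the tool's x, y, z in mm, then the turn, a rotation vector about the tool's x, y, z in rad. In form: fingers x y z rx ry rz; .... A call has 1 to 10 rows; each row is the pose to reach, as a shift and turn from the pose commanded when the call began, along the tool's axes at that moment; what a row does not reach only later rows make up. A row lasts 1/8 s, in which the tool goes at most 62.5 mm and 10.7 degrees, less where a joint would pass 70% of its speed; a pose out of reach is approached as far as the arm can. A call with a gripper value outside its range is refused whole. The fingers move at their own pace and stop on an object; "squeeze" is the grip in N (left out, the last holds). Time passes only in rows, so rows that repeat a pose let the fingers close. It gives the time, the measured TCP pose, the force, the opening and the grip force at its end, in the units of the state.
- ctrl.sense(): the state, without advancing time (a new reading comes with each control period).
- imaging.capture(name): name is "scene" or "top" or "wrist"; returns a dict with "image" (420x560x3 uint8, red, green, blue), "mtx" (3x3 intrinsics, pixels), "k1" (the pictures are not rectified: a ray, as slopes to the right and down, at radius r is drawn at 1 + k1 r^2 times it, then the intrinsics apply), "world_to_cam" (4x4, takes a point from world to camera coordinates). Camera axes: x right, y up, looking along -z (the intrinsics and any distortion apply to the point x, -y, -z); pixel columns grow to the right and rows downward; lengths in m; the calibration is good to about 2 mm. A picture is of the moment at which its call begins. There is no depth.
- ctrl.hand_in(): hands the job in; it is judged then, once.
Trained networks look in a picture, given as the dict that the camera call returned (one of the last four; its "shot" number tells which), for a name from the list of things; names that differ only in an ending like _2 or _b are one class to them, and where a whole thing is asked for, a point or a joint stands for the part that bears it (a point fixed in the world has none). Each returns a list of dicts, best first, with "score" (0 to 1); they miss things now and then, are a little off and sometimes report something else, mostly with a low value. They report only what shows in the picture. A call takes as long as a camera call.
- spotter.search_frame(query, picture): "box" ([centre column, centre row, width, height] in pixels, round what is visible of it).
- spotter.spot_point(query, picture): "at" ([column, row] in pixels: a listed point, or the origin of a listed thing).
The state is a dict: "time_s": time; "joint_pos": joint angles; "joint_vel": joint speeds; "joint_efforts": joint torques, N m; "ee_pos": TCP position; "tcp_rot": TCP orientation; "force": force on the tool from outside, world axes, zero at the start; "ft_torque": the same for the moment, N m; "opening": finger opening in m; "finger_force": force on a finger pad.
Only numpy, scipy, OpenCV 4.12 (cv2) and the standard library are available. Lean on these libraries where they do the work, as an engineer would, in place of code of your own. Each camera call takes 0.05 s, during which the arm holds its last target. There are 200 camera calls.

## Working session

There is one attempt and no reset: what is moved stays moved. The work goes in short steps, Python scripts to look and compute and a tool call to move; the robot and the scene stay as the last step left them, time stands still between calls to the robot, and variables do not carry over. Pictures are saved under pics/ and viewed, at most 10 in all, crops included, and the job is handed in when it is done.

Besides the shell and the picture viewer there is one more tool, called after "Call:" as name(argument=value, ...), one argument or row to a line, values as JSON. move_arm: Moves the arm, as the interface text tells. Its arguments: {"type":"object","properties":{"moves":{"type":"string"},"squeeze":{"type":"number"}},"required":["moves"]}

```bash
mkdir -p pics; cat > h.py <<'E'
import numpy as np, cv2
from cell import ctrl, imaging, spotter
def ray(p,uv):
    K=p["mtx"];k1=p["k1"];x=np.array([(uv[0]-K[0][2])/K[0][0],(uv[1]-K[1][2])/K[1][1]]);s=x.copy()
    for _ in range(20): s=x/(1+k1*(s@s))
    T=np.array(p["world_to_cam"]);R=T[:3,:3]
    d=R.T@np.array([s[0],-s[1],-1]); o=-R.T@T[:3,3]
    return o,d
def atz(p,uv,z):
    o,d=ray(p,uv); return o+d*(z-o[2])/d[2]
def tri(l):
    A=np.zeros((3,3));b=np.zeros(3)
    for o,d in l:
        d=d/np.linalg.norm(d);M=np.eye(3)-np.outer(d,d);A+=M;b+=M@o
    return np.linalg.solve(A,b)
E
python3 - <<'E'
from h import *
s=ctrl.sense();print(s["time_s"],s["ee_pos"],s["tcp_rot"],s["force"])
P={n:imaging.capture(n) for n in("top","scene")}
for n,p in P.items():
    cv2.imwrite(f"pics/{n}0.png",p["image"][:,:,::-1])
    for q,z in (("lens",.15),("watch_holder",0),("stand",0),("magnifier",0),("bumper",0),("bell",0),("parts_tray",0),("strap_watch",0),("screw_dish",0)):
        r=spotter.spot_point(q,p)
        print(n,q,[(round(a["score"],2),np.round(a["at"]),np.round(atz(p,a["at"],z),3)) for a in r[:2]])
print(ctrl.sense()["time_s"])
E
```

```text
0.0 [ 0.25238707 -0.51608659  0.21314126] [-3.13985084e+00 -4.33119708e-05  4.54856606e-01] [-0.11286551 -0.40375945 -0.53986704]
top lens [(0.81, array([222., 222.]), array([0.525, 0.118, 0.15 ]))]
top watch_holder [(0.9, array([309., 243.]), array([ 0.477, -0.108,  0.   ]))]
top stand [(0.73, array([279., 132.]), array([ 0.792, -0.022,  0.   ]))]
top magnifier [(0.84, array([278., 135.]), array([ 0.781, -0.021,  0.   ]))]
top bumper [(0.47, array([308., 240.]), array([ 0.485, -0.107,  0.   ]))]
top bell [(0.89, array([416., 283.]), array([ 0.367, -0.408,  0.   ])), (0.25, array([410., 243.]), array([ 0.479, -0.391,  0.   ]))]
top parts_tray [(0.59, array([154., 290.]), array([0.341, 0.325, 0.   ]))]
top strap_watch []
top screw_dish [(0.93, array([116., 202.]), array([0.59 , 0.438, 0.   ])), (0.47, array([410., 213.]), array([ 0.562, -0.394,  0.   ]))]
scene lens [(0.67, array([301., 217.]), array([0.523, 0.116, 0.15 ]))]
scene watch_holder [(0.65, array([300., 205.]), array([ 0.483, -0.103, -0.   ]))]
scene stand [(0.95, array([208., 236.]), array([ 0.777, -0.013,  0.   ])), (0.49, array([339., 172.]), array([ 0.312, -0.262,  0.   ]))]
scene magnifier []
scene bumper [(0.57, array([300., 214.]), array([ 0.493, -0.059,  0.   ]))]
scene bell [(0.54, array([310., 151.]), array([ 0.383, -0.415,  0.   ]))]
scene parts_tray [(0.89, array([383., 314.]), array([0.361, 0.333, 0.   ]))]
scene strap_watch [(0.96, array([314., 264.]), array([0.493, 0.148, 0.   ]))]
scene screw_dish []
1.0
```

View pics/top0.png

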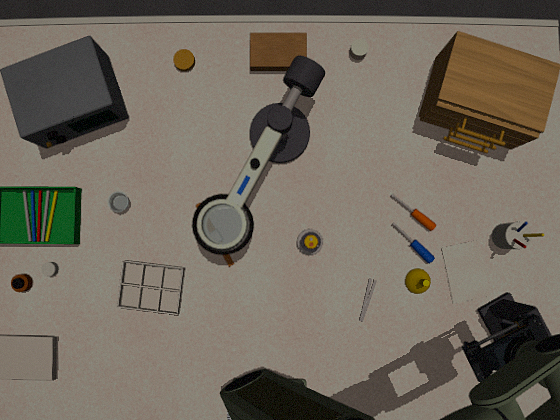

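View pics/scene0.png

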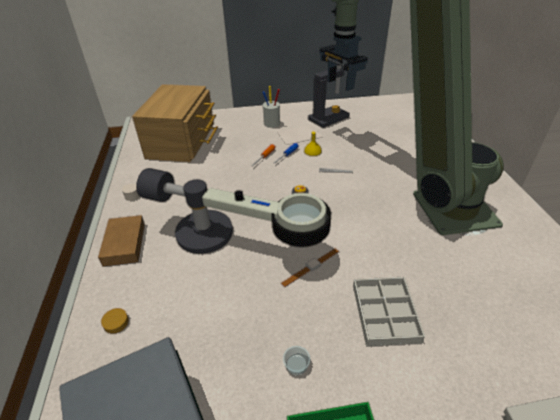

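The top view shows the head at (222,222), the watch at (310,242) and the stand at (279,132). I'll push from the +y side, so I'm taking the shut fingers up and over to there.

Call:
move_arm(
  moves="0 47 -40 -30 0 0 -0.064; 0 95 -80 -47 0 0 -0.128; 0 142 -120 -47 0 0 -0.192; 0 190 -160 -47 0 0 -0.256; 0 237 -200 -47 0 0 -0.32; 0 285 -240 -47 0 0 -0.384; 0 332 -280 -47 0 0 -0.448; 0 380 -320 -47 0 0 -0.512; 0 427 -360 -47 0 0 -0.576; 0 475 -400 -47 0 0 -0.64",
  squeeze=10,
)

```text
time_s: 2.25
ee_pos: [0.5023, 0.0491, 0.2612]
tcp_rot: [3.141, -0.0, 1.097]
force: [0.8, -1.1, 0.6]
opening: 0.0004
finger_force: 0.0
```

```bash
cat >> h.py <<'E'
from scipy.spatial.transform import Rotation as Ro
def R0(): return Ro.from_euler("xyz",ctrl.sense()["tcp_rot"]).as_matrix()
def to(goal):
    s=ctrl.sense(); return np.round(1000*R0().T@(np.array(goal)-s["ee_pos"]),1)
def lens(n="top"):
    p=imaging.capture(n);t=ctrl.sense()["time_s"];r=spotter.spot_point("lens",p)
    return [(round(t,2),round(a["score"],2),np.round(atz(p,a["at"],.15)[:2],4)) for a in r[:1]]
E
python3 - <<'E'
from h import *
s=ctrl.sense();print(s["time_s"],s["ee_pos"],s["tcp_rot"],s["joint_pos"])
print(to([.578,.221,.26]))
E
```

```text
2.25 [0.50225908 0.04911738 0.26124223] [ 3.14050683e+00 -1.52351291e-04  1.09729856e+00] [ 7.49832881e-02  1.79704502e-01  1.63627379e+00 -4.49694537e-04
  1.32460840e+00  5.48590512e-01]
[187.5 -11.    1.3]
```

Call:
move_arm(
  moves="0 62 -4 0 0 0 0; 0 124 -8 0 0 0 0; 0 188 -11 0 0 0 0; 0 190 -11 50 0 0 0; 0 190 -11 100 0 0 0; 0 190 -11 132 0 0 0; 0 190 -11 132 0 0 0",
)

```text
time_s: 3.12
ee_pos: [0.5771, 0.2204, 0.1263]
tcp_rot: [-3.137, 0.005, 1.095]
force: [0.2, 0.2, 0.6]
opening: 0.0007
finger_force: 0.0
```

```bash
python3 - <<'E'
from h import *
s=ctrl.sense();print(s["time_s"],s["ee_pos"],s["tcp_rot"],s["force"])
p=imaging.capture("top");cv2.imwrite("pics/top1.png",p["image"][:,:,::-1])
q=imaging.capture("scene")
for n in("lens","stand","watch_holder"):
    a=spotter.spot_point(n,p);b=spotter.spot_point(n,q)
    print(n,a[0] if a else 0,b[0] if b else 0)
    if a: print(atz(p,a[0]["at"],.15 if n=="lens" else 0))
    if a and b: print(tri([ray(p,a[0]["at"]),ray(q,b[0]["at"])]))
E
```

```text
3.125 [0.57713902 0.22043175 0.12625951] [-3.13734799  0.00473922  1.09503567] [0.23399519 0.21324802 0.6323789 ]
lens {'at': [222.4, 224.0], 'score': 0.95} {'at': [298.4, 213.1], 'score': 0.83}
[0.52153872 0.11770156 0.15      ]
[0.52544119 0.11540167 0.16218688]
stand {'at': [281.6, 136.3], 'score': 0.92} 0
[ 0.77822678 -0.03031835  0.        ]
watch_holder {'at': [309.7, 244.9], 'score': 0.59} 0
[ 0.47096124 -0.11045735  0.        ]
```

View pics/top1.png

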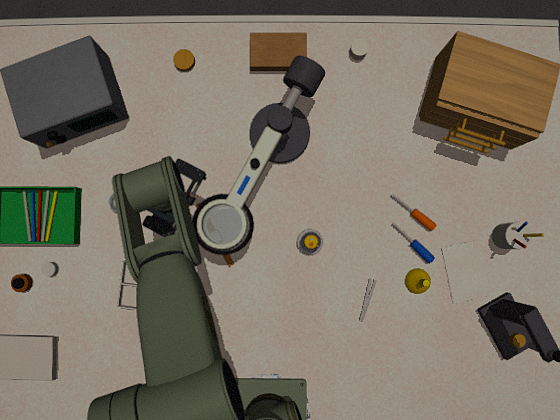

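The fingers are in place at about (190,190), on the +y side of the ring, with the head at (222,224). Next is a steady 40 mm/s tap.

Call:
move_arm(
  moves="0 -3 0 0 0 0 0; 0 -8 0 0 0 0 0; 0 -13 0 0 0 0 0; 0 -18 0 0 0 0 0; 0 -23 0 0 0 0 0; 0 -28 0 0 0 0 0; 0 -33 0 0 0 0 0; 0 -38 0 0 0 0 0; 0 -43 0 0 0 0 0; 0 -43 0 0 0 0 0",
)

```text
time_s: 4.78
ee_pos: [0.5591, 0.1822, 0.129]
tcp_rot: [3.141, 0.0, 1.094]
force: [-0.1, 1.7, 0.3]
opening: 0.0008
finger_force: 0.0
```

```bash
python3 - <<'E'
from h import *
s=ctrl.sense();print(s["time_s"],s["ee_pos"],s["force"])
print(lens())
print("above brake",to([.520,-.17,.262]))
E
```

```text
4.775 [0.55908029 0.18221397 0.12895585] [-0.09662907  1.70768456  0.33031392]
[(4.83, 0.91, array([0.5087, 0.0892]))]
above brake [-331.4  126.7 -133. ]
```

Call:
move_arm(
  moves="0 0 0 -55 0 0 0; 0 -10 4 -110 0 0 -0.1; 0 -65 25 -133 0 0 -0.26; 0 -122 47 -133 0 0 -0.42; 0 -179 69 -133 0 0 -0.58; 0 -236 91 -133 0 0 -0.7; 0 -293 112 -133 0 0 -0.76; 0 -331 127 -110 0 0 -0.76; 0 -331 127 -55 0 0 -0.76; 0 -331 127 0 0 0 -0.76",
)

```text
time_s: 6.12
ee_pos: [0.5207, -0.1706, 0.128]
tcp_rot: [3.14, 0.001, 1.853]
force: [0.7, 0.5, -0.9]
opening: 0.0005
finger_force: 0.0
```

```bash
python3 - <<'E'
from h import *
s=ctrl.sense();print(s["time_s"],s["ee_pos"],s["tcp_rot"],s["force"])
p=imaging.capture("top");cv2.imwrite("pics/top2.png",p["image"][:,:,::-1])
r=spotter.spot_point("lens",p);print([(a["score"],atz(p,a["at"],.15)) for a in r])
print(lens("scene"),ctrl.sense()["time_s"])
E
```

```text
6.125 [ 0.5207352  -0.17058709  0.12799814] [3.13980798e+00 1.31580423e-03 1.85333614e+00] [ 0.74394829  0.50642223 -0.90697937]
[(0.94, array([0.49394868, 0.00669182, 0.15      ]))]
[(6.28, 0.86, array([ 0.4946, -0.0129]))] 6.325
```

View pics/top2.png

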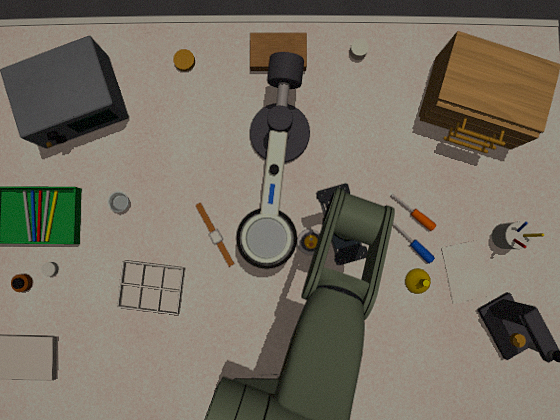

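The top view shows the head at (266,238), coasting at about 60 mm/s towards the finger beyond the watch at (311,242). I'll wait briefly and measure again.

Call:
move_arm(
  moves="0 0 0 0 0 0 0; 0 0 0 0 0 0 0; 0 0 0 0 0 0 0; 0 0 0 0 0 0 0; 0 0 0 0 0 0 0",
)

```text
time_s: 6.95
ee_pos: [0.5205, -0.1696, 0.1291]
tcp_rot: [3.141, 0.0, 1.855]
force: [-1.1, -0.6, 0.2]
opening: 0.0004
finger_force: 0.0
```

```bash
python3 - <<'E'
from h import *
s=ctrl.sense();print(s["time_s"],s["ee_pos"],s["force"])
p=imaging.capture("top")
r=spotter.spot_point("lens",p);print([(a["score"],atz(p,a["at"],.15)) for a in r])
print(ctrl.sense()["time_s"])
E
```

```text
6.95 [ 0.52045535 -0.16963739  0.12908662] [-1.12980119 -0.60504498  0.19409328]
[(0.64, array([ 0.48978016, -0.04627838,  0.15      ]))]
7.05
```

Call:
move_arm(
  moves="0 0 0 0 0 0 0; 0 -1.4 0 0 0 0 0; 0 -4.2 0 0 0 0 0; 0 -7 0 0 0 0 0; 0 -9.8 0 0 0 0 0; 0 -12.6 0 0 0 0 0; 0 -15.4 0 0 0 0 0; 0 -18.2 0 0 0 0 0; 0 -21 0 0 0 0 0; 0 -26 0 0 0 0 0",
)

```text
time_s: 8.3
ee_pos: [0.5276, -0.1946, 0.1289]
tcp_rot: [-3.141, -0.0, 1.855]
force: [0.6, -0.7, -1.3]
opening: 0.0006
finger_force: 0.0
```

```bash
python3 - <<'E'
from h import *
s=ctrl.sense();print(s["time_s"],s["ee_pos"],s["force"])
for i in range(4):
    t=ctrl.sense()["time_s"];p=imaging.capture("top")
    r=spotter.spot_point("lens",p);print(t,[(a["score"],atz(p,a["at"],.15)) for a in r])
cv2.imwrite("pics/top3.png",p["image"][:,:,::-1])
E
```

```text
8.3 [ 0.52755936 -0.19461615  0.1289096 ] [ 0.620025   -0.70982024 -1.27205224]
8.3 [(0.93, array([ 0.50233632, -0.10165687,  0.15      ]))]
8.4 [(0.96, array([ 0.49584975, -0.10241911,  0.15      ]))]
8.5 [(0.74, array([ 0.48859125, -0.09844149,  0.15      ]))]
8.6 [(0.76, array([ 0.49582391, -0.09792587,  0.15      ])), (0.67, array([0.57389548, 0.3808059 , 0.15      ]))]
```

View pics/top3.png

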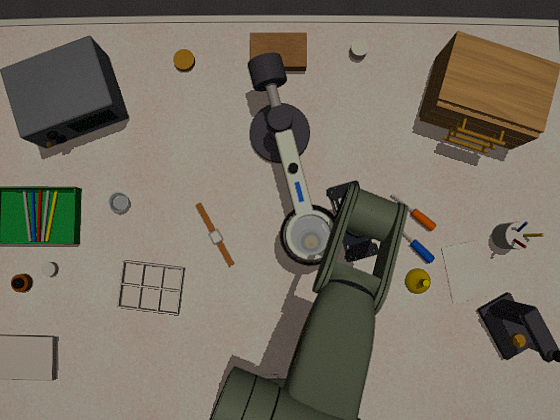

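The lens at about (310,236) is over the watch and nearly still. I'll back the finger off and measure the drift.

Call:
move_arm(
  moves="0 -10 0 0 0 0 0; 0 -25 0 0 0 0 0; 0 -45 0 0 0 0 0; 0 -65 0 0 0 0 0; 0 -80 0 0 0 0 0; 0 -80 0 0 0 0 0; 0 -80 0 0 0 0 0; 0 -80 0 0 0 0 0",
)

```text
time_s: 9.7
ee_pos: [0.55, -0.2708, 0.129]
tcp_rot: [-3.141, -0.0, 1.855]
force: [0.5, 0.1, -0.1]
opening: 0.0005
finger_force: 0.0
```

```bash
python3 - <<'E'
from h import *
print(ctrl.sense()["ee_pos"])
for i in range(6):
    t=ctrl.sense()["time_s"];p=imaging.capture("top")
    r=spotter.spot_point("lens",p)
    w=spotter.spot_point("watch_holder",p)
    print(t,[(a["score"],atz(p,a["at"],.15)[:2]) for a in r[:1]],[(a["score"],atz(p,a["at"],0)[:2]) for a in w[:1]])
cv2.imwrite("pics/top4.png",cv2.resize(p["image"][160:300,220:400,::-1],None,fx=4,fy=4))
E
```

```text
[ 0.54995999 -0.27078646  0.12900866]
9.7 [(0.8, array([ 0.49531757, -0.09667892]))] []
9.85 [(0.96, array([ 0.495342  , -0.10092241]))] []
10.0 [(0.9, array([ 0.49362239, -0.10566856]))] []
10.15 [(0.72, array([ 0.49880489, -0.09542259]))] []
10.3 [(0.76, array([ 0.49611078, -0.10441563]))] []
10.45 [(0.89, array([ 0.49734445, -0.10191676]))] [(0.7, array([0.3385787 , 0.33282274]))]
```

View pics/top4.png

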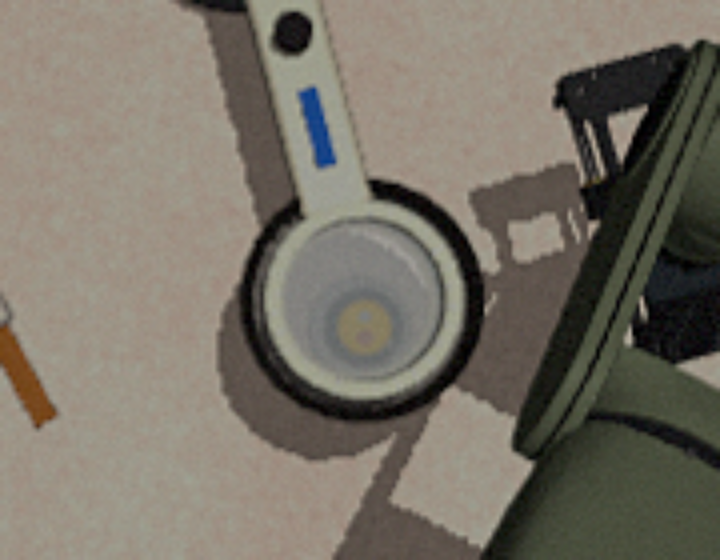

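The lens appears still, with the watch visible through it at crop (363,326), just outward of the glass centre at (363,300). I'll let several seconds pass while backing away further, then re-measure.

Call:
move_arm(
  moves="0 -20 0 0 0 0 0; 0 -20 0 0 0 0 0; 0 -20 0 0 0 0 0; 0 -20 0 0 0 0 0; 0 -20 0 0 0 0 0; 0 -20 0 0 0 0 0; 0 -20 0 0 0 0 0; 0 -20 0 0 0 0 0; 0 -20 0 0 0 0 0; 0 -20 0 0 0 0 0",
)

```text
time_s: 11.85
ee_pos: [0.5558, -0.2906, 0.129]
tcp_rot: [3.142, 0.0, 1.855]
force: [0.2, 0.0, 0.2]
opening: 0.0005
finger_force: 0.0
```

Call:
move_arm(
  moves="0 0 0 0 0 0 0; 0 0 0 0 0 0 0; 0 0 0 0 0 0 0; 0 0 0 0 0 0 0; 0 0 0 0 0 0 0; 0 0 0 0 0 0 0; 0 0 0 0 0 0 0; 0 0 0 0 0 0 0; 0 0 0 0 0 0 0; 0 0 0 0 0 0 0",
)

```text
time_s: 13.1
ee_pos: [0.5557, -0.2906, 0.129]
tcp_rot: [-3.142, 0.0, 1.855]
force: [0.5, 0.4, -0.8]
opening: 0.0002
finger_force: 0.0
```

Call:
move_arm(
  moves="0 0 0 0 0 0 0; 0 0 0 0 0 0 0; 0 0 0 0 0 0 0; 0 0 0 0 0 0 0; 0 0 0 0 0 0 0; 0 0 0 0 0 0 0; 0 0 0 0 0 0 0; 0 0 0 0 0 0 0; 0 0 0 0 0 0 0; 0 0 0 0 0 0 0",
)

```text
time_s: 14.35
ee_pos: [0.5557, -0.2906, 0.129]
tcp_rot: [-3.142, 0.0, 1.855]
force: [0.9, -0.2, -0.1]
opening: 0.0004
finger_force: 0.0
```

```bash
python3 - <<'E'
from h import *
a=cv2.imread("pics/top3.png")
for i in range(4):
    t=ctrl.sense()["time_s"];p=imaging.capture("top")
    r=spotter.spot_point("lens",p);print(t,[(a["score"],a["at"],atz(p,a["at"],.15)[:2]) for a in r[:1]])
print("watch",atz(p,(310.6,241.7),.064),"lens by eye",atz(p,(310.7,235),.15), "watch start", atz(p,(311.5,241.5),.064))
cv2.imwrite("pics/top5.png",cv2.resize(p["image"][160:300,220:400,::-1],None,fx=4,fy=4))
E
```

```text
14.35 [(0.95, [312.4, 235.0], array([ 0.49538065, -0.10766222]))]
14.45 [(0.9, [310.1, 232.9], array([ 0.50058984, -0.10191011]))]
14.55 [(0.98, [312.4, 235.5], array([ 0.49413289, -0.10766449]))]
14.65 [(0.79, [308.6, 233.5], array([ 0.49907034, -0.09816825]))]
watch [ 0.47937355 -0.10879399  0.064     ] lens by eye [ 0.49535634 -0.10341861  0.15      ] watch start [ 0.47992049 -0.11119392  0.064     ]
```

View pics/top5.png

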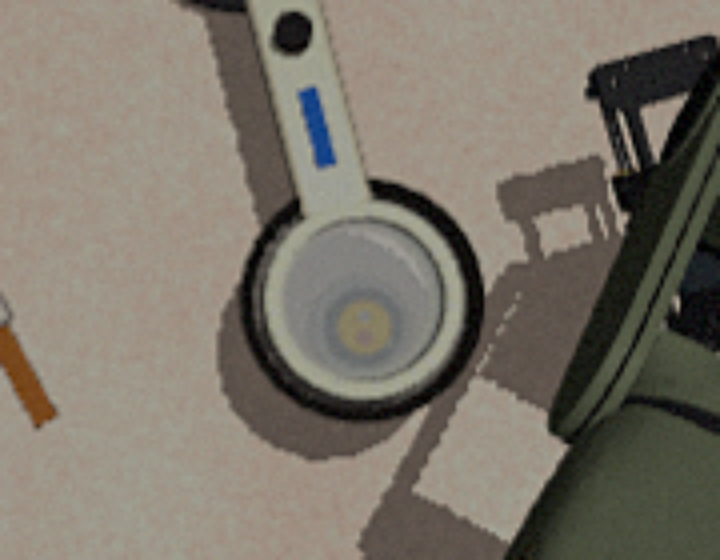

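Compared with the view 4 s earlier, the beam and ring are in the same place (ring centre at crop (363,300)), so the boom is at rest. The lens is about 17 mm from the watch centre, and nearly all of that is radial.

```bash
python3 -c "
from cell import ctrl
print(ctrl.hand_in())"
```

```text
the job is handed in; nothing more can be done
None
```

The lens came to rest about 17 mm from the watch centre (measured from the top camera), stood still and untouched for over four seconds, and the job was handed in at about 14.7 s; no verdict was returned.

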